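# Prop open the lid of a UV curing box

### The arm

A 6-joint arm with a two-finger parallel gripper is mounted at the origin on the work surface. World frame = base frame: x ahead of the robot, y to its left, z up, the work surface at z = 0. Lengths are in m, angles in rad, forces in N, time in s.
With the tool pointing down it reaches from about 0.3 to 0.85 m from the base axis. Payload 4.2 kg.
Tool frame: the origin (TCP) lies at the very end of the fingers, on their centre line; the grasp point (between the pads) lies behind it (bot.hold_point_z is the z of the grasp point in the tool frame, in m); z points along the fingers, y is the line along which they close (so a half turn about z gives the same grasp; the last joint's range is limited). The gripper opens to 91 mm and grips with 3 to 60 N. Pads are 32 mm wide; open, the fingers measure 118 mm over their backs; the gripper's body (76 mm by 178 mm) begins 60 mm behind the grasp point.
Start: joints at [-1.348, 0.32, 1.565, -0, 1.257, -0.02], TCP at [0.138, -0.558, 0.214] pointing down, gripper open.
Joint ranges: [-3.11, 3.11], [-0.84, 2.01], [0.21, 2.61], [-1.34, 4.49], [0.05, 2.63], [-2.56, 2.56]. Speed limits (rad/s): [2.57, 2.57, 3.14, 3.14, 3.14, 3.14].

### API

Orientations are given as a 3x3 rotation matrix whose columns are the frame's x, y, z axes.
In Python, from rig import state, eyes, job_done, bot gives the robot as it stands. The module is installed in compiled form; this text tells all that it offers.
- The arm moves only by the tool inch_along, called after "Call:" by a JSON object that holds its "name" and its "arguments". Schema: {"type":"object","properties":{"moves":{"type":"array","items":{"type":"array","items":{"type":"array","items":{"type":"number"},"minItems":6,"maxItems":6},"minItems":1,"maxItems":8},"minItems":1,"maxItems":1},"aperture":{"type":"number"},"force":{"type":"number"},"only":{"type":"string"},"quiet":{"type":"boolean"},"lines":{"type":"string"}},"required":["moves"],"additionalProperties":false}. moves is a list that holds a single list of rows (three levels of brackets), with 1 to 8 rows, each of 6 numbers: dx, dy, dz in normalised numbers (1 is 0.5 m), then a rotation vector rx, ry, rz in fractions of the full range, 1 being 90 degrees; each row is the pose to reach, as a shift and turn from the pose commanded when the call began, along the tool's axes at that moment; what a row does not reach only later rows make up. A row lasts 1/8 s, in which the tool goes at most 0.0625 m and 0.188 rad, less where a joint would pass 70% of its speed; a pose out of reach is approached as far as the arm can. aperture is the opening from 0.0 (shut) to 1.0 (fully open), set as the call begins (left out keeps the last). The fingers move at their own pace and stop on an object; force is the grip in N (left out, the last holds). Time passes only in rows, so rows that do not move let the fingers close. The tool returns the time, the measured TCP pose, the force, the opening and the grip force at its end. only (a regular expression) keeps the lines of the reply that match it, lines (a string "A,B") keeps lines A to B, and quiet returns only ok. A shift or turn number past 1, either way, is cut back to 1. Input that does not fit is refused with a message, and nothing moves.
- state(): the state, without advancing time (a new reading comes with each control period).
- eyes.read_camera(name): name is "scene" or "top" or "wrist"; returns a dict with "color" (420x560x3 uint8, red, green, blue), "z_map" (420x560 float32, m along the optical axis (not along the pixel's ray), 0 where there is no reading), "fx", "fy", "cx", "cy" (pixels), "distortion" ([k1, k2, p1, p2, k3] as OpenCV has them; the pictures are not rectified), "R" (3x3) and "t" (3): a world point X has camera coordinates R X + t. Camera axes: x right, y down, z forward; pixel columns grow to the right and rows downward; lengths in m; the calibration is good to about 2 mm. A picture is of the moment at which its call begins.
- job_done(): hands the job in; it is judged then, once.
The state is a dict: "time_s": time; "qpos": joint angles; "joint_velocities": joint speeds; "tau": joint torques, N m; "position": TCP position; "tool_rot": TCP orientation; "force": force on the tool from outside, world axes, zero at the start; "wrist_torque": the same for the moment, N m; "width": opening from 0.0 (shut) to 1.0 (fully open); "grip_force": force on a finger pad.
Only numpy, scipy, OpenCV 4.12 (cv2) and the standard library are available. Lean on these libraries where they do the work, as an engineer would, in place of code of your own. Each camera call takes 0.05 s, during which the arm holds its last target. There are 200 camera calls.

### The job

Lift the lid of the UV curing box by its front handle and stand it nearly upright, where its stiff hinges hold it for the moment. Then take the prop rod that dangles inside the lid on the left, draw its foot forward along the stay plate on the left rim, feel gently for the plate's hole and push the foot in until its collar sits on the plate, so that the lid rests propped on the rod. Do not let the lid drop, do not ram the rod against the plate, and leave everything else on the bench where it is.

Things in the scene. Friction and masses are not known exactly. Their poses are not given: they have to be found in the camera images.
- curing_box: Base of the UV curing box: low grey box 260 mm deep (x), 340 wide (y), 75 high, fixed to the bench, white lamp tubes under glass in its top, controls on its front. Origin: centre of its underside; x points to its back (away from the robot), y to its left, z up. The rod swings in the plane y = +130 mm; the lid's hinge line runs along y at x = +105 mm, z = 75 mm.
- plate_zone (a point): Fixed point on the box, on top of the STAY PLATE, 155 mm in front of the hinge line. Plate: aluminium bar on the left rim, 205 mm along x, 30 wide, 6 thick, top 81 mm above the bench, open channel below. Its one 11 mm through-hole lies on the line through this point along x, up to 12 mm before or behind it: the plate is slotted, the place is not measured. Two dark screw heads are no holes.
- lid (a joint): Opening angle of the lid, rad: 0 shut (at the start), grows as its front goes up and back, stop at 1.40. Hollow cover, grey frame with see-through amber top, 235 mm deep, 340 wide, 40 high, about 0.6 kg. Stiff hinges (0.33 N m friction) hold it where left above 1.2 rad; below 1.1 it falls shut by itself. Lifting at the handle takes 4 to 5 N. With the foot home it stands at 0.88 to 0.92 rad.
- lid_handle (a point): Centre of the lid's handle: round steel bar 11 mm thick, 120 mm long, along the box's y, 42 mm in front of the lid's front face on two posts 110 mm apart. With the lid shut it is 277 mm in front of the hinge line, 97 mm above the bench; it moves with the lid on an arc of 278 mm radius about the hinge line.
- prop_rod: Steel prop rod, 8 mm thick, 192 long, 90 g. Origin: its rivet inside the lid, left, 211 mm from the hinge line. Own x: to the foot. Swings freely about the box's y only. Lid shut: lies in the lid, foot to the hinge. As it rises the foot drags along the smooth plate behind the hole; at 1.3 rad the rod hangs straight down, 10 mm clear. Moving the foot turns the lid too (1 to 3 N).
- rod_foot (a point): Tip of the rod's foot, round-ended, 8 mm thick. The last 24 mm are bent 14 degrees so that the foot stands upright when home. A black collar 18 mm across sits on it, lower face 16 mm from the tip. Home: collar on the plate, tip 16 mm below the plate's top (65 mm above the bench). The rod bears on the stay plate only, not on the rest of the box.
- circuit_board: Bystander: green circuit board 100 x 70 mm, 14 mm high, lying on the bench; origin at the centre of its underside.
- solder_reel: Bystander: aluminium solder reel 52 mm across, 40 mm high, standing beside the box; origin at the centre of its underside.
- flux_bottle: Bystander: amber bottle 34 mm across, 75 mm high, standing beside the box; origin at the centre of its underside.
- screwdriver: Bystander: black-handled screwdriver 160 mm long, 26 mm thick, lying in front of the box; origin under its middle.
- multimeter: Bystander: dark multimeter 150 x 75 x 40 mm lying on the bench; origin at the centre of its underside.
- mug: Bystander: white mug 80 mm across, 95 mm high; origin at the centre of its underside.
- parts_tray: Bystander: grey divided parts tray 120 x 90 x 28 mm; origin at the centre of its underside.

How it is judged:
By the outcome, as a careful person would: the job done as asked, in the order asked, and still so for the second after the job is handed in, with the robot touching nothing.
It also fails if it takes over 69 s, if anything falls off the work surface, if the arm or the gripper's body presses on something with over 40 N, if the wrist force passes 120 N, or if a joint passes its speed limit or range.

## Working session

There is one attempt and no reset: what is moved stays moved. The work goes in short steps, Python scripts to look and compute and a tool call to move; the robot and the scene stay as the last step left them, time stands still between calls to the robot, and variables do not carry over. Pictures are saved under pics/ and viewed, at most 13 in all, crops included, and the job is handed in when it is done.

```bash
mkdir -p pics; ls; cat > h.py <<'E'
import numpy as np, cv2
from rig import state, eyes, bot
def shot(n,f):
    c=eyes.read_camera(n); cv2.imwrite(f'pics/{f}.png',c['color'][:,:,::-1]); np.savez(f'pics/{f}.npz',**c); return c
def load(f): return dict(np.load(f'pics/{f}.npz'))
def K(c): return np.array([[c['fx'],0,c['cx']],[0,c['fy'],c['cy']],[0,0,1.]])
def ray(c,u,v):
    p=cv2.undistortPoints(np.array([[[u,v]]],float),K(c),np.array(c['distortion']))[0,0]
    return np.array([p[0],p[1],1.])
def pt(c,u,v,z=None):   # world point from depth, or on the plane world z
    R,t=np.array(c['R']),np.array(c['t']); d=R.T@ray(c,u,v); o=-R.T@t
    s=c['z_map'][int(round(v)),int(round(u))] if z is None else (z-o[2])/d[2]
    return o+s*d
def proj(c,X):
    R,t=np.array(c['R']),np.array(c['t'])
    return cv2.projectPoints(np.array(X,float).reshape(-1,1,3),cv2.Rodrigues(R)[0],t,K(c),np.array(c['distortion']))[0][:,0]
E
python3 - <<'E'
from h import *
a=shot('scene','s0');b=shot('top','t0')
for c in (a,b): print(-np.array(c['R']).T@c['t'], c['fx'])
cv2.imwrite('pics/both.png',cv2.resize(np.vstack([a['color'],b['color']])[:,:,::-1],None,fx=.7,fy=.7))
s=state();print(s['position'],s['tool_rot'],s['force'],s['width'],bot.hold_point_z,s['time_s'])
E
```

```text
pics
[ 1.4233506  -0.14932678  1.26490429] 512.2400258072506
[0.37703478 0.03822801 1.35502837] 456.99594268596667
[ 0.13813975 -0.55771132  0.21321344] [[ 9.70680294e-01  2.40373980e-01 -3.41664096e-04]
 [ 2.40374221e-01 -9.70679100e-01  1.52289168e-03]
 [ 3.44173376e-05 -1.56036818e-03 -9.99998782e-01]] [ 0.1562779   0.41838584 -0.03707196] 1.0002714349258668 -0.0188 0.1
```

View pics/t0.png

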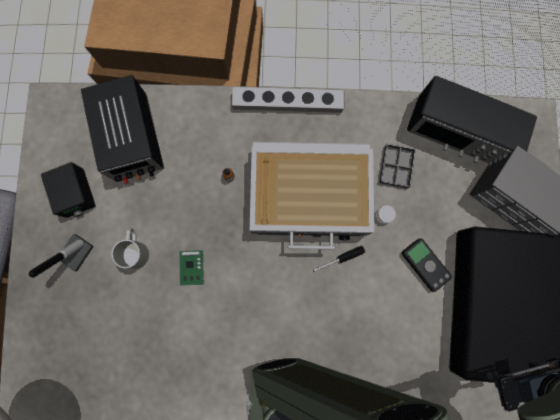

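View pics/s0.png

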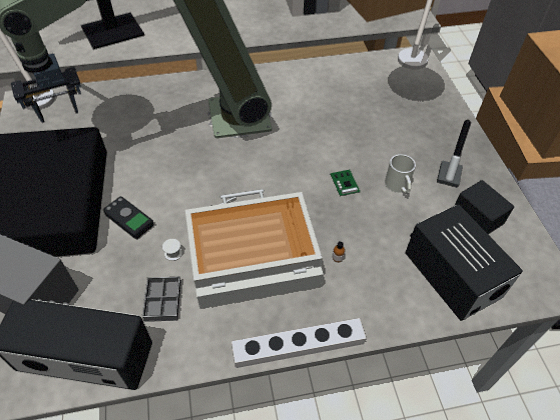

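The top view shows the shut box with its lid corners near (250,145), (371,144), (373,231) and (252,236). The handle runs about (290,247)–(333,247), the screwdriver lies near (340,260), and the board is at (192,267). I'll enlarge it for exact pixels.

```bash
python3 - <<'E'
from h import *
c=load('t0'); im=c['color'][130:280,235:400,::-1]
cv2.imwrite('pics/t0c.png',cv2.resize(im,None,fx=4,fy=4,interpolation=cv2.INTER_CUBIC)[:600])
E
```

```text
(no output)
```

View pics/t0c.png

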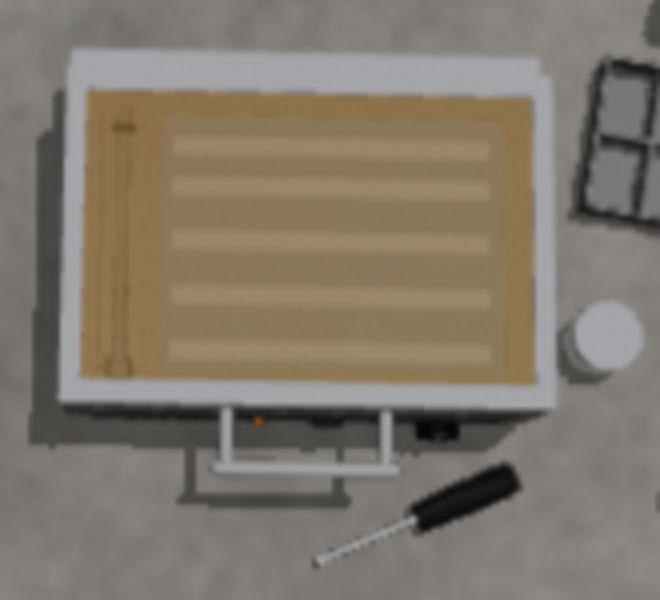

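Enlarged crop: the front lid corners are at (60,402) and (555,408), and the bar ends at (213,467) and (400,470). The rod lies along u≈121, with its rivet near v≈365 and its collar near v≈127.

```bash
python3 - <<'E'
from h import *
c=load('t0'); f=lambda u,v:((u+.5)/4-.5+235,(v+.5)/4-.5+130)
P=lambda u,v,z:pt(c,*f(u,v),z)
L,Rr=P(60,402,.115),P(555,408,.115)
print('front',L,Rr,np.linalg.norm(L-Rr))
print('depth front', pt(c,*f(200,393)), pt(c,*f(500,393)), 'back',pt(c,*f(100,72)),pt(c,*f(500,72)))
a,b=P(213,467,.097),P(400,470,.097); print('bar',a,b,np.linalg.norm(a-b))
print('bar depth',pt(c,*f(306,468)))
print('rod riv',P(119,365,.09),'collar',P(123,127,.09))
print('back corners',P(72,50,.11),P(540,60,.11),P(70,160,.115),P(550,80,.115))
# wide fit of lid front edge direction with handle
yaw=np.arctan2(*( (L-Rr)[[0,1]]*[-1,1])); print('yaw',yaw, np.arctan2(-(a-b)[0],(a-b)[1]))
s=load('s0')
# reel, screwdriver tip
print('sd',P(318,562,.013),P(520,475,.013), 'bottle',pt(c,228,175), 'reel', P(610,335,.04))
E
```

```text
front [0.49063389 0.11516684 0.115     ] [ 0.49563976 -0.22312192  0.115     ] 0.33832580069683216
depth front [0.49940018 0.02008962 0.1152365 ] [ 0.50498056 -0.18521323  0.11475888] back [0.72339925 0.09585006 0.11197975] [ 0.74414107 -0.19285729  0.07008573]
bar [0.45034923 0.00957225 0.097     ] [ 0.45165676 -0.11935069  0.097     ] 0.1289295779831486
bar depth [ 0.45105501 -0.05407357  0.1021368 ]
rod riv [0.51990112 0.07659394 0.09      ] collar [0.68975959 0.0791884  0.09      ]
back corners [0.7393435  0.11616165 0.11      ] [ 0.74246107 -0.21414413  0.11      ] [0.65906135 0.11435978 0.115     ] [ 0.72670961 -0.22015407  0.115     ]
yaw 0.014796553196377248 0.01014164297769251
sd [ 0.38796718 -0.07069714  0.013     ] [ 0.4551782  -0.21866893  0.013     ] bottle [0.65449569 0.18732097 0.05645031] reel [ 0.55739154 -0.27950826  0.04      ]
```

```bash
python3 - <<'E'
from h import *
c=load('t0')
for u,v in [(460,240),(460,300),(462,360),(500,300),(540,240),(540,340),(430,265),(440,120)]: print(u,v,pt(c,u,v).round(3))
s=load('s0')
for u,v in [(98,140),(95,245),(50,190)]: print(u,v,pt(s,u,v).round(3))
E
```

```text
460 240 [ 0.484 -0.494  0.044]
460 300 [ 0.313 -0.478  0.077]
462 360 [ 0.153 -0.469  0.108]
500 300 [ 0.316 -0.571  0.125]
540 240 [ 0.483 -0.692  0.126]
540 340 [ 0.209 -0.684  0.124]
430 265 [ 0.41  -0.405  0.041]
440 120 [ 0.808 -0.404  0.152]
98 140 [ 0.155 -0.47   0.105]
95 245 [ 0.503 -0.495  0.022]
50 190 [ 0.357 -0.598  0.121]
```

The rows are not in the units I measure in: shifts go in shares of 0.5 m and turns go in shares of 90 degrees. I convert before sending: 0.4247 m / 0.5 = 0.8494, -0.413 m / 0.5 = -0.826, -1.342 rad / 1.5708 = -0.8543.

Call:
{"name": "inch_along", "arguments": {"moves": [[[0.424,-0.412,0,0,0,-0.4265],[0.424,-0.412,0,0,0,-0.4265],[0.8494,-0.826,0,0,0,-0.8543],[0.8494,-0.826,0,0,0,-0.8543],[0.8494,-0.826,0,0,0,-0.8543],[0.8494,-0.826,0,0,0,-0.8543],[0.8494,-0.826,0,0,0,-0.8543],[0.8494,-0.826,0,0,0,-0.8543]]], "aperture": 0.4, "force": 20}}

```text
time_s: 1.1
position: [0.403, -0.1317, 0.2139]
tool_rot: [[-0.016, 1.0, 0.0], [1.0, 0.016, -0.0], [-0.0, 0.0, -1.0]]
force: [1.3, -0.3, -0.9]
width: 0.4
grip_force: 0.0
```

Call:
{"name": "inch_along", "arguments": {"moves": [[[0,0,0,0,0,0]]]}}

```text
time_s: 1.23
position: [0.4038, -0.1302, 0.2137]
tool_rot: [[-0.022, 1.0, -0.0], [1.0, 0.022, 0.001], [0.001, -0.0, -1.0]]
force: [-0.5, -0.4, -0.6]
width: 0.398
grip_force: 0.0
```

```bash
python3 -c "
from h import *
s=state();print(s['position'],s['tool_rot'],s['qpos'],s['force'])"
```

```text
[ 0.40382823 -0.13018727  0.21368587] [[-2.16474305e-02  9.99765665e-01 -5.90170003e-05]
 [ 9.99765331e-01  2.16474716e-02  8.18832256e-04]
 [ 8.19917944e-04 -4.12775365e-05 -9.99999663e-01]] [-3.39565485e-01  8.05985743e-02  1.87750029e+00  8.12499421e-04
  1.18382229e+00 -3.61521382e-01] [-0.542376   -0.39690364 -0.63654168]
```

In the tool's units: 0.136 m / 0.5 = 0.272, 0.074 m / 0.5 = 0.148, 0.008 rad / 1.5708 = 0.0051.

Call:
{"name": "inch_along", "arguments": {"moves": [[[0.074,0.05,0,0,0,0.0051],[0.148,0.098,0.04,0,0,0.0051],[0.148,0.098,0.14,0,0,0.0051],[0.148,0.098,0.2,0,0,0.0051],[0.148,0.098,0.272,0,0,0.0051],[0.148,0.098,0.272,0,0,0.0051],[0.148,0.098,0.272,0,0,0.0051]]]}}

```text
time_s: 2.1
position: [0.451, -0.0598, 0.0789]
tool_rot: [[-0.005, 1.0, 0.001], [1.0, 0.005, -0.0], [-0.0, 0.001, -1.0]]
force: [-0.7, -0.0, -1.1]
width: 0.397
grip_force: 0.0
```

Call:
{"name": "inch_along", "arguments": {"moves": [[[0,0,0,0,0,0],[0,0,0,0,0,0],[0,0,0,0,0,0],[0,0,0,0,0,0]]], "aperture": 0.0, "force": 20}}

```text
time_s: 2.6
position: [0.4513, -0.059, 0.0786]
tool_rot: [[-0.006, 1.0, 0.002], [1.0, 0.006, -0.0], [-0.0, 0.002, -1.0]]
force: [1.1, -0.2, 2.7]
width: 0.121
grip_force: 20.0
```

```bash
python3 -c "
from h import *
s=state();print(s['position'],s['qpos'],s['width']*91)"
```

```text
[ 0.45131213 -0.05904318  0.0786248 ] [-1.55278767e-01  2.72657622e-01  2.02504490e+00 -1.39374822e-04
  8.41515854e-01 -1.61500551e-01] 10.996203221866306
```

In the tool's units: -0.1526 m / 0.5 = -0.3052, -0.1301 m / 0.5 = -0.2602.

Call:
{"name": "inch_along", "arguments": {"moves": [[[0,0.002,-0.0274,0,0,0],[0,0.0068,-0.055,0,0,0],[0,0.0196,-0.1092,0,0,0],[0,0.0374,-0.1618,0,0,0],[0,0.0606,-0.2124,0,0,0],[0,0.0886,-0.2602,0,0,0],[0,0.1214,-0.3052,0,0,0]]]}}

```text
time_s: 3.48
position: [0.5088, -0.0584, 0.2301]
tool_rot: [[-0.006, 1.0, -0.007], [1.0, 0.006, 0.0], [0.0, -0.007, -1.0]]
force: [-0.1, -0.4, -5.3]
width: 0.112
grip_force: 20.0
```

```bash
python3 -c "
from h import *
s=state();print(s['position'],s['qpos'],s['wrist_torque'])"
```

```text
[ 0.50881718 -0.05841356  0.23014909] [-1.36316084e-01  2.13642705e-01  1.67135197e+00 -7.07439847e-04
  1.26326067e+00 -1.42386467e-01] [-0.06608553  0.11801541  0.09496026]
```

In the tool's units: 0.169 m / 0.5 = 0.338, 0.1633 m / 0.5 = 0.3266.

Call:
{"name": "inch_along", "arguments": {"moves": [[[0,0.037,-0.0414,0,0,0],[0,0.0778,-0.079,0,0,0],[0,0.1224,-0.1122,0,0,0],[0.002,0.17,-0.141,0,0,0],[0.002,0.2202,-0.1646,0,0,0],[0.002,0.2726,-0.1832,0,0,0],[0.002,0.3266,-0.1966,0,0,0],[0.002,0.338,-0.199,0,0,0]]]}}

```text
time_s: 4.47
position: [0.6804, -0.0566, 0.3323]
tool_rot: [[-0.006, 1.0, 0.001], [1.0, 0.006, -0.001], [-0.001, 0.001, -1.0]]
force: [-3.9, -0.4, 7.1]
width: 0.113
grip_force: 20.0
```

Call:
{"name": "inch_along", "arguments": {"moves": [[[0,0,0,0,0,0],[0,0,0,0,0,0]]]}}

```text
time_s: 4.72
position: [0.68, -0.0566, 0.3323]
tool_rot: [[-0.006, 1.0, 0.002], [1.0, 0.006, -0.001], [-0.001, 0.002, -1.0]]
force: [-0.3, -0.9, 6.5]
width: 0.116
grip_force: 20.0
```

```bash
python3 -c "
from h import *
s=state();print(s['position'],s['qpos'],s['wrist_torque'])
c=shot('scene','s1'); a=shot('wrist','w1')
im=np.vstack([cv2.resize(c['color'][90:300,120:400,::-1],(560,420)),a['color'][::2,::2,::-1].repeat(1,0).repeat(2,1)])[:600]
cv2.imwrite('pics/s1c.png',im)"
```

```text
[ 0.68004548 -0.05663252  0.33225852] [-9.97489854e-02  4.61822955e-01  1.05384455e+00 -3.86643280e-04
  1.62337790e+00 -1.05979043e-01] [-0.04733249 -0.01499603  0.13068267]
```

View pics/s1c.png

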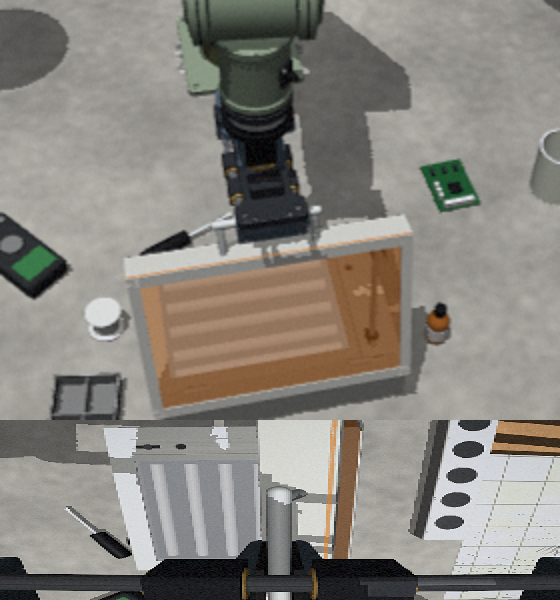

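The lid stands nearly upright, the handle is still in the grip, and the rod is visible through the amber pane at (373,300) in the crop. I'll release gently and withdraw upward.

Call:
{"name": "inch_along", "arguments": {"moves": [[[0,0,0,0,0,0],[0,0,0,0,0,0],[0,0,0,0,0,0]]], "aperture": 0.4}}

```text
time_s: 5.2
position: [0.6798, -0.0565, 0.3294]
tool_rot: [[-0.006, 1.0, -0.001], [1.0, 0.006, 0.0], [0.0, -0.001, -1.0]]
force: [-0.4, 0.1, -0.2]
width: 0.391
grip_force: 0.0
```

Call:
{"name": "inch_along", "arguments": {"moves": [[[0,0,-0.04,0,0,0],[0,0,-0.1,0,0,0],[0,-0.06,-0.16,0,0,0],[0,-0.16,-0.16,0,0,0],[0,-0.26,-0.16,0,0,0],[0,-0.36,-0.16,0,0,0],[0,-0.36,-0.16,0,0,0]]]}}

```text
time_s: 6.08
position: [0.497, -0.0575, 0.4114]
tool_rot: [[-0.005, 1.0, 0.001], [1.0, 0.005, -0.0], [-0.0, 0.001, -1.0]]
force: [-0.1, -0.5, -0.1]
width: 0.398
grip_force: 0.0
```

```bash
cat >> h.py <<'E'
from scipy.spatial.transform import Rotation as Ro
def plan(p,a,yaw=.014,R0=None,p0=None):
    "row (tool axes) from the present pose to TCP p, tool z tilted a below horizontal, closing along box y"
    s=state(); R0=np.array(s['tool_rot']); p0=np.array(s['position'])
    z=np.array([np.cos(a),0,-np.sin(a)]); y=np.array([0,-1.,0]); B=np.array([np.cross(y,z),y,z]).T
    B=Ro.from_euler('z',yaw).as_matrix()@B
    print(p0.round(4),'row',(R0.T@(np.array(p)-p0)).round(4),Ro.from_matrix(R0.T@B).as_rotvec().round(3))
E
python3 -c "
from h import *
plan([.50,.076,.22],.52)
c=shot('scene','s2')
H=[.728,-.051,.075]
for th in (1.25,1.3,1.35):
  a=th+.0793; print(th,proj(c,[[.728-.278*np.cos(a),.009,.075+.278*np.sin(a)]]))
"
```

```text
[ 0.497  -0.0575  0.4114] row [0.1335 0.0036 0.1914] [-0.813  0.82   1.404]
1.25 [[276.99916894 189.71097289]]
1.3 [[278.13327557 193.2602257 ]]
1.35 [[279.29479894 197.10337131]]
```

In the tool's units: 0.1914 m / 0.5 = 0.3828, 0.17 m / 0.5 = 0.34, -0.41 rad / 1.5708 = -0.261.

Call:
{"name": "inch_along", "arguments": {"moves": [[[0.04,0,0,-0.0509,0.0509,0.0891],[0.1,0,0.04,-0.1019,0.1019,0.1783],[0.16,0,0.1,-0.1528,0.1592,0.2674],[0.22,0,0.16,-0.2037,0.2101,0.3565],[0.267,0.0072,0.22,-0.261,0.261,0.4456],[0.267,0.0072,0.28,-0.3119,0.3119,0.5348],[0.267,0.0072,0.34,-0.3629,0.3629,0.6239],[0.267,0.0072,0.3828,-0.4138,0.4202,0.713]]]}}

```text
time_s: 7.12
position: [0.5044, 0.0894, 0.236]
tool_rot: [[0.573, 0.432, 0.696], [0.404, -0.888, 0.218], [0.713, 0.157, -0.684]]
force: [0.3, 0.3, 0.5]
width: 0.401
grip_force: 0.0
```

```bash
python3 -c "
from h import *
plan([.50,.076,.22],.52)
print(state()['qpos'])"
```

```text
[0.5044 0.0894 0.236 ] row [-0.0194  0.0075  0.0049] [-0.259  0.205  0.387]
[ 0.01696528 -0.0890797   2.28442902  0.95826805  0.25523694  0.2129614 ]
```

```bash
cat > k.py <<'E'
import numpy as np
from scipy.optimize import fsolve
D=np.array([[.32,1.565,.5745,.2132],[.0806,1.8775,.4243,.2137],[.2727,2.025,.4552,.0786],[.2136,1.6714,.5122,.2301],[.4618,1.0538,.6824,.3323]])
A=[];b=[]
for q2,q3,r,z in D:
    q=q2+q3
    A+=[[1,0,np.sin(q2),np.sin(q),np.cos(q)],[0,1,np.cos(q2),np.cos(q),-np.sin(q)]];b+=[r,z]
x,res,_,_=np.linalg.lstsq(np.array(A),np.array(b),rcond=None)
def wc(q2,q3): # tcp r,z were the tool down
    q=q2+q3
    return x[0]+x[2]*np.sin(q2)+x[3]*np.sin(q)+x[4]*np.cos(q), x[1]+x[2]*np.cos(q2)+x[3]*np.cos(q)-x[4]*np.sin(q)
r,z=wc(-.08908,2.28443); d=(.236-z)/(1-.684)
def j5(px,pz,a):
    r,z=px-d*np.cos(a), pz+d*np.sin(a)-d   # -> equivalent down tcp
    q=fsolve(lambda q:np.array(wc(*q))-[r,z],[.2,1.6]); return q.round(2),round(np.pi/2+a-q.sum(),2)
if __name__=='__main__':
    print(x.round(4),res,d)
    for a in (.35,.52,.7,.8,.9,1.0):
        print(a,[j5(*p,a) for p in ((.70,.14),(.64,.12),(.59,.11),(.5,.2))])
E
python3 k.py; sed -i 's/^def plan/def plan/' h.py
```

```text
[-0.0014 -0.2009  0.5963  0.4167  0.024 ] [5.10833081e-06] 0.3358325003929941
0.35 [(array([0.49, 2.34]), np.float64(-0.91)), (array([0.52, 2.49]), np.float64(-1.1)), (array([0.56, 2.62]), np.float64(-1.26)), (array([0.16, 2.71]), np.float64(-0.95))]
0.52 [(array([0.4 , 2.24]), np.float64(-0.55)), (array([0.39, 2.4 ]), np.float64(-0.7)), (array([0.39, 2.52]), np.float64(-0.81)), (array([0.01, 2.56]), np.float64(-0.48))]
0.7 [(array([0.35, 2.12]), np.float64(-0.19)), (array([0.31, 2.27]), np.float64(-0.31)), (array([0.28, 2.39]), np.float64(-0.4)), (array([-0.05,  2.42]), np.float64(-0.09))]
0.8 [(array([0.34, 2.04]), np.float64(-0.01)), (array([0.29, 2.19]), np.float64(-0.11)), (array([0.25, 2.31]), np.float64(-0.19)), (array([-0.06,  2.34]), np.float64(0.09))]
0.9 [(array([0.34, 1.96]), np.float64(0.17)), (array([0.29, 2.11]), np.float64(0.07)), (array([0.24, 2.23]), np.float64(0.0)), (array([-0.05,  2.26]), np.float64(0.26))]
1.0 [(array([0.35, 1.88]), np.float64(0.35)), (array([0.29, 2.03]), np.float64(0.25)), (array([0.24, 2.15]), np.float64(0.18)), (array([-0.03,  2.18]), np.float64(0.42))]
```

In the tool's units: -0.0194 m / 0.5 = -0.0388, -0.01 m / 0.5 = -0.02, 0.29 rad / 1.5708 = 0.1846.

Call:
{"name": "inch_along", "arguments": {"moves": [[[-0.02,0.008,0.004,-0.0382,0.0318,0.0637],[-0.0388,0.015,0.0098,-0.0828,0.0637,0.121],[-0.0388,0.015,0.0098,-0.121,0.0955,0.1846],[-0.0388,0.015,0.0098,-0.1649,0.1305,0.2464],[-0.0388,0.015,0.0098,-0.1649,0.1305,0.2464],[-0.0388,0.015,0.0098,-0.1649,0.1305,0.2464],[-0.0388,0.015,0.0098,-0.1649,0.1305,0.2464],[-0.0388,0.015,0.0098,-0.1649,0.1305,0.2464]]]}}

```text
time_s: 8.12
position: [0.5114, 0.0987, 0.2369]
tool_rot: [[0.483, 0.162, 0.86], [0.075, -0.987, 0.144], [0.872, -0.005, -0.489]]
force: [0.7, -0.5, -0.1]
width: 0.398
grip_force: 0.0
```

```bash
python3 -c "
from h import *
plan([.50,.076,.22],.52)
print(state()['qpos'])"
```

```text
[0.5114 0.0987 0.2369] row [-0.022   0.0206 -0.0048] [-0.132 -0.008  0.069]
[ 0.17213643 -0.04700539  2.46930815  3.15826399  0.34032831 -1.57775555]
```

In the tool's units: -0.022 m / 0.5 = -0.044, 0.0206 m / 0.5 = 0.0412, -0.132 rad / 1.5708 = -0.084.

Call:
{"name": "inch_along", "arguments": {"moves": [[[-0.044,0.0412,-0.0096,-0.084,-0.0051,0.0439],[-0.044,0.0412,-0.0096,-0.084,-0.0051,0.0439],[-0.044,0.0412,-0.0096,-0.084,-0.0051,0.0439]]]}}

```text
time_s: 8.5
position: [0.4991, 0.0776, 0.2193]
tool_rot: [[0.498, 0.019, 0.867], [0.009, -1.0, 0.017], [0.867, -0.0, -0.498]]
force: [0.0, 0.4, -0.0]
width: 0.402
grip_force: 0.0
```

```bash
python3 -c "
from h import *
plan([.50,.076,.22],.52)
print(state()['qpos'])
a=shot('wrist','w2'); print(-np.array(a['R']).T@a['t'])"
```

```text
[0.4991 0.0776 0.2193] row [0.001  0.0016 0.0004] [-0.004  0.001  0.002]
[ 0.28080855 -0.02540084  2.50930281  3.70074805  0.43660326 -1.9538096 ]
[0.39182839 0.07557498 0.37528397]
```

View pics/w2.png

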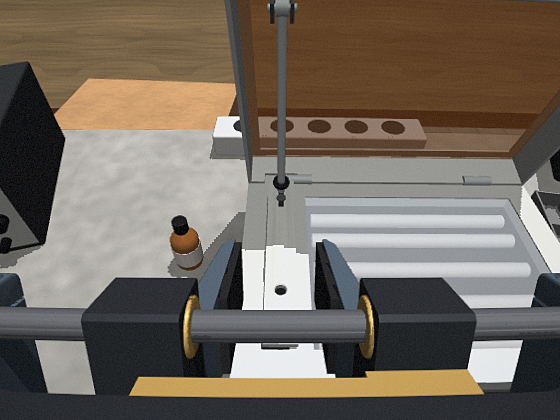

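The rod hangs free with its rivet at (282,12), collar at (281,183) and tip near (281,205). The plate carries a dark spot at (280,290). I'll enlarge that area.

```bash
python3 - <<'E'
from h import *
c=load('w2'); im=c['color'][165:315,230:330,::-1]
cv2.imwrite('pics/w2c.png',cv2.resize(im,None,fx=4,fy=4,interpolation=cv2.INTER_CUBIC))
print('spot',pt(c,280,290,.081),pt(c,280,290))
for u,v in [(281,100),(281,150),(281,183),(281,200),(281,204)]: print(u,v,pt(c,u,v).round(4))
H=np.array([.728,-.051]);xb=np.array([np.cos(.014),np.sin(.014)]);yb=np.array([-xb[1],xb[0]])
for d in (.143,.155,.167): print(d,proj(c,[[*(H-xb*d+yb*.13),.081]]))
E
```

```text
spot [0.57307107 0.07749172 0.081     ] [0.5986097  0.07776181 0.03953289]
281 100 [0.6858 0.0788 0.2093]
281 150 [0.686  0.0786 0.1548]
281 183 [0.6853 0.0783 0.1119]
281 200 [0.6897 0.0782 0.0822]
281 204 [0.6853 0.0782 0.0802]
0.143 [[280.71318931 280.66197998]]
0.155 [[280.70350936 291.78460238]]
0.167 [[280.69310218 303.43899333]]
```

View pics/w2c.png

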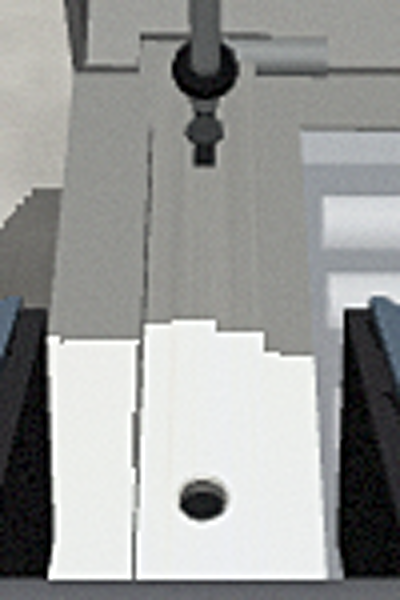

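The hole is at crop (203,500), which is (0.573, 0.0775, 0.081). Depth through it reads 0.04, so it is a true hole, about 155 mm ahead of the hinge. The rod axis is at x≈0.688, y≈0.0785.

```bash
python3 -c "
from h import *
plan([.62,.0785,.137],.52); plan([.698,.0785,.137],.52)"
```

```text
[0.4997 0.0775 0.2203] row [-0.0126  0.0014  0.1458] [-0.005 -0.001  0.003]
[0.4997 0.0775 0.2203] row [0.0261 0.0029 0.2135] [-0.005 -0.001  0.003]
```

In the tool's units: 0.1458 m / 0.5 = 0.2916, 0.1 m / 0.5 = 0.2, -0.005 rad / 1.5708 = -0.0032.

Call:
{"name": "inch_along", "arguments": {"moves": [[[-0.01,0,0.1,0,0,0],[-0.02,0.0028,0.2,-0.0032,0,0.0019],[-0.0252,0.0028,0.2916,-0.0032,0,0.0019],[-0.0252,0.0028,0.2916,-0.0032,0,0.0019],[-0.0252,0.0028,0.2916,-0.0032,0,0.0019],[-0.0252,0.0028,0.2916,-0.0032,0,0.0019]]], "aperture": 0.26, "force": 10}}

```text
time_s: 9.3
position: [0.6186, 0.0769, 0.1385]
tool_rot: [[0.494, 0.012, 0.869], [0.006, -1.0, 0.01], [0.869, -0.0, -0.494]]
force: [0.2, 0.1, -0.7]
width: 0.257
grip_force: 0.0
```

```bash
python3 -c "
from h import *
plan([.698,.0785,.137],.52);print(state()['qpos'])"
```

```text
[0.6186 0.0769 0.1385] row [ 0.0379 -0.0007  0.0697] [ 0.002 -0.003 -0.001]
[ 0.18674439  0.3381351   2.40510257  3.38990859  0.66365798 -1.68049118]
```

In the tool's units: 0.0697 m / 0.5 = 0.1394, 0.01 m / 0.5 = 0.02.

Call:
{"name": "inch_along", "arguments": {"moves": [[[0.02,-0.0014,0.035,0,0,0],[0.038,-0.0014,0.07,0,0,0],[0.057,-0.0014,0.105,0,0,0],[0.0758,-0.0014,0.1394,0,0,0],[0.0758,-0.0014,0.1394,0,0,0]]]}}

```text
time_s: 9.93
position: [0.6991, 0.0786, 0.1377]
tool_rot: [[0.493, 0.011, 0.87], [0.005, -1.0, 0.01], [0.87, -0.0, -0.493]]
force: [-1.2, 0.1, -0.1]
width: 0.258
grip_force: 0.0
```

Call:
{"name": "inch_along", "arguments": {"moves": [[[0,0,0,0,0,0],[0,0,0,0,0,0],[0,0,0,0,0,0]]], "aperture": 0.0, "force": 8}}

```text
time_s: 10.3
position: [0.6979, 0.0787, 0.1358]
tool_rot: [[0.496, 0.012, 0.868], [0.006, -1.0, 0.01], [0.868, 0.0, -0.496]]
force: [-0.5, 1.7, 0.9]
width: 0.085
grip_force: 8.0
```

```bash
python3 -c "
from h import *
s=state();print(s['qpos'],s['width']*91,s['position'])
a=shot('wrist','w3')"
```

```text
[ 0.15541028  0.4151883   2.23515542  3.3749193   0.56875417 -1.69720215] 7.702176508137111 [0.697931   0.07867827 0.13584023]
```

View pics/w3.png

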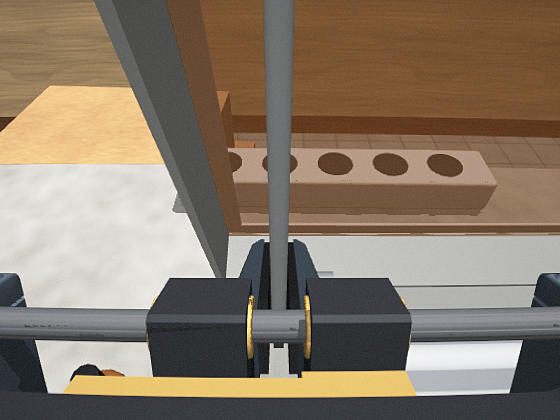

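The rod is gripped between the pads (7.7 mm). Next I compute the rod/lid linkage path for the grasp point.

```bash
cat > link.py <<'E'
import numpy as np
from scipy.optimize import fsolve
from h import state
B=.244
def fk(th,psi,g=.141):
    ph=th+.097; r=np.array([.211*np.cos(ph),.075+.211*np.sin(ph)])
    e=lambda a:np.array([np.sin(a),-np.cos(a)])
    return r+g*e(psi), r+.168*e(psi)+.024*e(psi-B)
def forG(G,g=.141): # tip, th, psi from grasp point
    q=fsolve(lambda q:fk(*q,g)[0]-G,[1.1,.1]); return fk(*q,g)[1],q
def forT(T,g=.141):
    q=fsolve(lambda q:fk(*q,g)[1]-T,[1.1,.1]); return fk(*q,g)[0],q
def now(hx=.728,k=.0115):
    s=state(); p=np.array(s['position'])-k*np.array(s['tool_rot'])[:,2]; return np.array([hx-p[0],p[2]])
E
python3 - <<'E'
from link import *
G=now(); t,q=forG(G); print('G',G.round(4),'tip',t.round(4),'th,psi',q.round(3))
R=np.array(state()['tool_rot'])
for u,z in [(.045,.088),(.06,.086),(.08,.085),(.10,.084),(.12,.084),(.135,.084),(.145,.083),(.155,.083),(.155,.065)]:
    g,qq=forT([u,z]); d=g-G; w=np.array([-d[0],-.014*d[0],d[1]]); print((u,z),(R.T@w).round(4),qq.round(3))
E
```

```text
G [0.0399 0.1415] tip [0.0347 0.0912] th,psi [1.292 0.012]
(0.045, 0.088) [-0.0086  0.     -0.0083] [ 1.219 -0.012]
(0.06, 0.086) [-0.0164  0.0001 -0.0186] [1.187 0.032]
(0.08, 0.085) [-0.0251  0.0001 -0.0321] [1.161 0.109]
(0.1, 0.084) [-0.0343  0.0001 -0.046 ] [1.125 0.177]
(0.12, 0.084) [-0.0427  0.0002 -0.0601] [1.092 0.249]
(0.135, 0.084) [-0.0493  0.0002 -0.0707] [1.064 0.299]
(0.145, 0.083) [-0.0547  0.0002 -0.0776] [1.036 0.325]
(0.155, 0.083) [-0.0592  0.0002 -0.0847] [1.015 0.358]
(0.155, 0.065) [-0.0767  0.0002 -0.0813] [0.899 0.242]
```

The rows are not in the units I measure in: shifts go in shares of 0.5 m and turns go in shares of 90 degrees. I convert before sending: -0.0321 m / 0.5 = -0.0642, -0.0254 m / 0.5 = -0.0508.

Call:
{"name": "inch_along", "arguments": {"moves": [[[0,0,0,0,0,0],[-0.0086,0,-0.0084,0,0,0],[-0.0172,0,-0.0166,0,0,0],[-0.025,0,-0.027,0,0,0],[-0.0328,0,-0.0372,0,0,0],[-0.0416,0,-0.0508,0,0,0],[-0.0502,0,-0.0642,0,0,0]]], "force": 15}}

```text
time_s: 11.22
position: [0.6562, 0.0781, 0.1275]
tool_rot: [[0.501, 0.012, 0.866], [0.007, -1.0, 0.01], [0.866, 0.001, -0.501]]
force: [1.2, 5.2, -1.8]
width: 0.08
grip_force: 15.0
```

```bash
python3 -c "
from link import *
G=now(); t,q=forG(G); print('G',G.round(4),'tip',t.round(4),'th,psi',q.round(3))"
```

```text
G [0.0818 0.1333] tip [0.08   0.0827] th,psi [1.133 0.08 ]
```

In the tool's units: -0.001 m / 0.5 = -0.002.

```bash
cat > nx.py <<'E'
import sys
from link import *
G=now(); t,q=forG(G); s=state(); print('tip',t.round(4),'th,psi',q.round(3),'F',np.array(s['force']).round(1),'pos',np.array(s['position']).round(4))
R=np.array(s['tool_rot'])
for a in sys.argv[1:]:
    u,z=map(float,a.split(',')); g,qq=forT([u,z]); d=g-G; w=np.array([-d[0],-.014*d[0],d[1]]); print((u,z),(R.T@w).round(4),qq.round(3))
E
```

Call:
{"name": "inch_along", "arguments": {"moves": [[[0,-0.002,0,0,0,0],[0,-0.002,0,0,0,0]]]}}

```text
time_s: 11.48
position: [0.6563, 0.0782, 0.1271]
tool_rot: [[0.502, 0.01, 0.865], [0.005, -1.0, 0.008], [0.865, 0.0, -0.502]]
force: [-1.3, 0.8, -5.9]
width: 0.084
grip_force: 15.0
```

```bash
python3 nx.py .10,.084 .12,.084 .135,.084
```

```text
tip [0.0795 0.0823] th,psi [1.128 0.072] F [-1.3  0.8 -5.9] pos [0.6563 0.0782 0.1271]
(0.1, 0.084) [-0.0061  0.0001 -0.014 ] [1.125 0.177]
(0.12, 0.084) [-0.0147  0.0001 -0.028 ] [1.092 0.249]
(0.135, 0.084) [-0.0213  0.0002 -0.0386] [1.064 0.299]
```

In the tool's units: -0.028 m / 0.5 = -0.056, -0.021 m / 0.5 = -0.042.

Call:
{"name": "inch_along", "arguments": {"moves": [[[-0.006,0,-0.014,0,0,0],[-0.0122,0,-0.028,0,0,0],[-0.0208,0,-0.042,0,0,0],[-0.0294,0,-0.056,0,0,0],[-0.0294,0,-0.056,0,0,0]]]}}

```text
time_s: 12.1
position: [0.6265, 0.0781, 0.132]
tool_rot: [[0.494, 0.009, 0.87], [0.004, -1.0, 0.008], [0.87, -0.0, -0.494]]
force: [-0.3, -4.1, -0.8]
width: 0.081
grip_force: 15.0
```

```bash
python3 nx.py .135,.083 .14,.082 .145,.082 .15,.082 .155,.081 .155,.077
```

```text
tip [0.1199 0.0878] th,psi [1.123 0.281] F [-0.3 -4.1 -0.8] pos [0.6265 0.0781 0.132 ]
(0.135, 0.083) [-0.0114  0.0001 -0.0103] [1.056 0.292]
(0.14, 0.082) [-0.0146  0.0001 -0.0137] [1.039 0.301]
(0.145, 0.082) [-0.0168  0.0001 -0.0172] [1.029 0.318]
(0.15, 0.082) [-0.019   0.0001 -0.0208] [1.019 0.335]
(0.155, 0.081) [-0.0222  0.0001 -0.0241] [1.002 0.345]
(0.155, 0.077) [-0.0261  0.0002 -0.0234] [0.977 0.319]
```

In the tool's units: -0.0172 m / 0.5 = -0.0344, -0.0164 m / 0.5 = -0.0328.

Call:
{"name": "inch_along", "arguments": {"moves": [[[-0.0114,0.001,-0.0104,0,0,0],[-0.0228,0.001,-0.0206,0,0,0],[-0.028,0.001,-0.028,0,0,0],[-0.0328,0.001,-0.0344,0,0,0],[-0.0328,0.001,-0.0344,0,0,0]]]}}

```text
time_s: 12.72
position: [0.6035, 0.0778, 0.1258]
tool_rot: [[0.494, 0.011, 0.869], [0.005, -1.0, 0.009], [0.869, 0.0, -0.494]]
force: [-1.4, -3.9, 3.5]
width: 0.081
grip_force: 15.0
```

```bash
python3 nx.py .15,.081 .155,.081 .155,.077; python3 -c "
from h import *
a=shot('wrist','w4'); s=shot('scene','s4')
im=np.hstack([a['color'][150:420,180:380,::-1],cv2.resize(s['color'][150:300,180:330,::-1],(270,270))]); cv2.imwrite('pics/w4c.png',cv2.resize(im,None,fx=1.7,fy=1.7,interpolation=cv2.INTER_CUBIC))"
```

```text
tip [0.1446 0.0819] th,psi [1.03  0.316] F [-1.4 -3.9  3.5] pos [0.6035 0.0778 0.1258]
(0.15, 0.081) [-0.0033  0.     -0.0036] [1.013 0.328]
(0.155, 0.081) [-0.0055  0.     -0.0072] [1.002 0.345]
(0.155, 0.077) [-0.0094  0.     -0.0065] [0.977 0.319]
```

View pics/w4c.png

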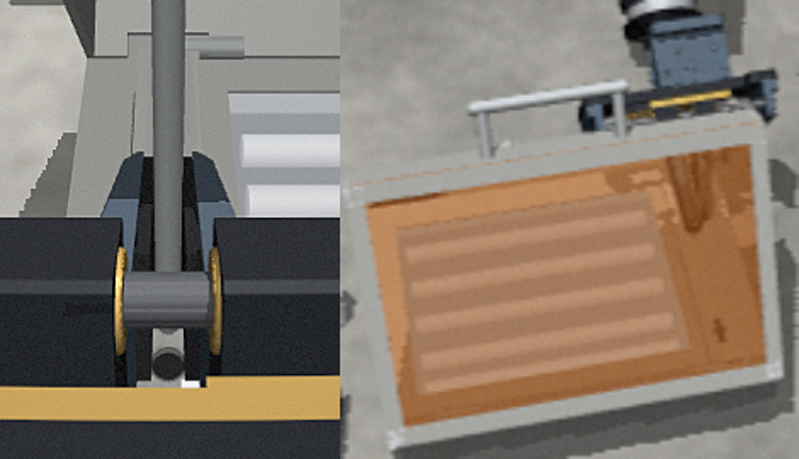

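The left crop shows, below the pads at (168,362), a dark disc that could be the hole or the collar. I'll project both to decide.

```bash
python3 - <<'E'
from h import *
c=load('w4'); f=lambda X:(proj(c,X)-[180,150])*1.7
print('hole',f([[.573,.0775,.081]]),'tip',f([[.728-.1446,.0778,.082]]),'collar',f([[.728-.1446,.0778,.101]]))
print('depth pt',pt(c,278.8,363), pt(c,278.8,356),pt(c,278.8,368))
print(pt(c,278.8,363,.081))
im=c['color'][335:380,255:305,::-1]; cv2.imwrite('pics/w4d.png',cv2.resize(im,None,fx=10,fy=10,interpolation=cv2.INTER_CUBIC))
E
```

```text
hole [[167.11610764 364.90262989]] tip [[166.54882609 332.39795552]] collar [[166.52644546 306.16866988]]
depth pt [0.59032159 0.07734809 0.03907015] [0.57994167 0.07729291 0.07583104] [0.58665874 0.07731275 0.04001345]
[0.57390967 0.07723949 0.081     ]
```

View pics/w4d.png

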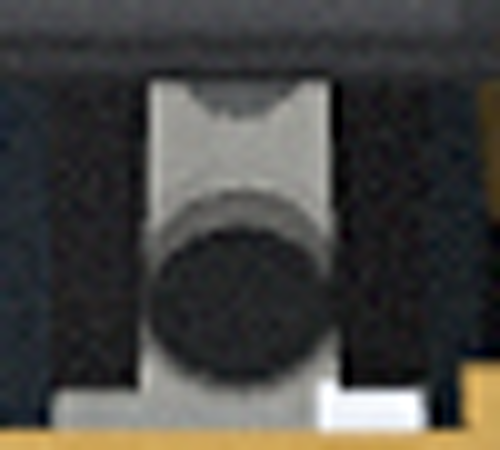

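The disc is the hole, centred at (0.5735, 0.0773). The foot's round end sits just behind it, laterally aligned and about 11 mm short. I'll slide it forward with a light press.

In the tool's units: -0.0074 m / 0.5 = -0.0148, -0.0068 m / 0.5 = -0.0136.

Call:
{"name": "inch_along", "arguments": {"moves": [[[-0.0034,0,-0.0036,0,0,0],[-0.0066,0,-0.0072,0,0,0],[-0.0092,0,-0.0108,0,0,0],[-0.012,0,-0.0136,0,0,0],[-0.013,0,-0.0148,0,0,0],[-0.013,0,-0.0148,0,0,0]]]}}

```text
time_s: 13.58
position: [0.5925, 0.0776, 0.1215]
tool_rot: [[0.5, 0.011, 0.866], [0.006, -1.0, 0.009], [0.866, 0.001, -0.5]]
force: [-0.4, -2.7, -2.2]
width: 0.082
grip_force: 15.0
```

```bash
python3 nx.py .155,.081 .155,.077 .155,.073; python3 - <<'E'
from h import *
c=shot('wrist','w5')
print('hole',proj(c,[[.5735,.0773,.081]]),'t',state()['time_s'])
im=c['color'][325:385,255:305,::-1]; cv2.imwrite('pics/w5d.png',cv2.resize(im,None,fx=8,fy=8,interpolation=cv2.INTER_CUBIC))
E
```

```text
tip [0.1562 0.0778] th,psi [0.98  0.328] F [-0.4 -2.7 -2.2] pos [0.5925 0.0776 0.1215]
(0.155, 0.081) [ 0.0036 -0.      0.0002] [1.002 0.345]
(0.155, 0.077) [-0.0002 -0.      0.001 ] [0.977 0.319]
(0.155, 0.073) [-0.0041 -0.      0.0017] [0.951 0.293]
hole [[278.60128808 340.77541003]] t 13.625
```

View pics/w5d.png

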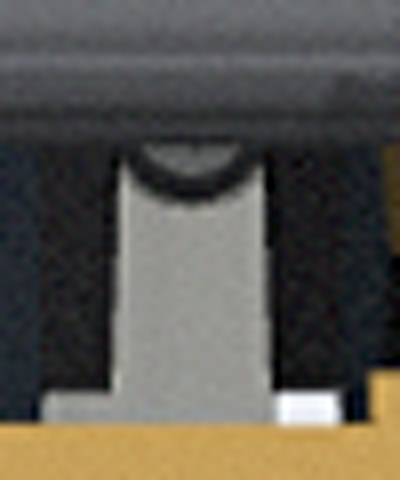

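The foot's end now sits inside the hole outline, with the dark crescent in front of it at (190,200) and about 1.5 mm clearance. Pushing down in small steps.

In the tool's units: -0.0041 m / 0.5 = -0.0082, -0.0025 m / 0.5 = -0.005.

Call:
{"name": "inch_along", "arguments": {"moves": [[[-0.0024,0,0.0008,0,0,0],[-0.005,0,0.0016,0,0,0],[-0.0082,0,0.0026,0,0,0],[-0.0082,0,0.0026,0,0,0]]]}}

```text
time_s: 14.12
position: [0.5928, 0.0777, 0.1195]
tool_rot: [[0.494, 0.011, 0.869], [0.006, -1.0, 0.009], [0.869, 0.0, -0.494]]
force: [-4.1, -3.6, 2.4]
width: 0.085
grip_force: 15.0
```

```bash
python3 nx.py .1555,.073 .1555,.069 .1555,.065 .1555,.063
```

```text
tip [0.1549 0.0755] th,psi [0.968 0.309] F [-4.1 -3.6  2.4] pos [0.5928 0.0777 0.1195]
(0.1555, 0.073) [-0.0027  0.      0.0001] [0.95  0.295]
(0.1555, 0.069) [-0.0066  0.      0.0008] [0.924 0.269]
(0.1555, 0.065) [-0.0106  0.      0.0017] [0.898 0.244]
(0.1555, 0.063) [-0.0126  0.      0.0021] [0.885 0.232]
```

In the tool's units: -0.0055 m / 0.5 = -0.011, -0.0007 m / 0.5 = -0.0014.

Call:
{"name": "inch_along", "arguments": {"moves": [[[-0.002,0,-0.0018,0,0,0],[-0.005,0,-0.0018,0,0,0],[-0.008,0,-0.0014,0,0,0],[-0.011,0,-0.001,0,0,0],[-0.011,0,-0.001,0,0,0]]]}}

```text
time_s: 14.75
position: [0.5897, 0.0776, 0.1142]
tool_rot: [[0.496, 0.011, 0.868], [0.006, -1.0, 0.009], [0.868, 0.0, -0.496]]
force: [-0.9, -3.0, 0.4]
width: 0.081
grip_force: 15.0
```

```bash
python3 nx.py .1555,.069 .1555,.065 .1555,.063
```

```text
tip [0.1566 0.07  ] th,psi [0.929 0.28 ] F [-0.9 -3.   0.4] pos [0.5897 0.0776 0.1142]
(0.1555, 0.069) [-0.0005 -0.      0.001 ] [0.924 0.269]
(0.1555, 0.065) [-0.0044  0.      0.0018] [0.898 0.244]
(0.1555, 0.063) [-0.0064  0.      0.0022] [0.885 0.232]
```

In the tool's units: -0.0044 m / 0.5 = -0.0088, -0.003 m / 0.5 = -0.006.

Call:
{"name": "inch_along", "arguments": {"moves": [[[-0.003,0,0.0006,0,0,0],[-0.006,0,0.0016,0,0,0],[-0.0088,0,0.0024,0,0,0],[-0.0088,0,0.0024,0,0,0],[-0.0088,0,0.0024,0,0,0]]]}}

```text
time_s: 15.38
position: [0.5889, 0.0776, 0.1106]
tool_rot: [[0.495, 0.011, 0.869], [0.005, -1.0, 0.009], [0.869, 0.0, -0.495]]
force: [-2.9, -2.8, 2.9]
width: 0.081
grip_force: 15.0
```

```bash
python3 nx.py .1555,.065 .1555,.062
```

```text
tip [0.1561 0.0661] th,psi [0.905 0.254] F [-2.9 -2.8  2.9] pos [0.5889 0.0776 0.1106]
(0.1555, 0.065) [-0.0009 -0.      0.0006] [0.898 0.244]
(0.1555, 0.062) [-0.0038  0.      0.0013] [0.879 0.226]
```

In the tool's units: -0.003 m / 0.5 = -0.006, -0.002 m / 0.5 = -0.004.

Call:
{"name": "inch_along", "arguments": {"moves": [[[-0.002,0,0,0,0,0],[-0.004,0,0,0,0,0],[-0.006,0,0.0004,0,0,0],[-0.006,0,0.0004,0,0,0]]]}}

```text
time_s: 15.88
position: [0.5891, 0.0776, 0.1105]
tool_rot: [[0.488, 0.01, 0.873], [0.005, -1.0, 0.009], [0.873, -0.0, -0.488]]
force: [-4.2, -4.2, 11.0]
width: 0.084
grip_force: 15.0
```

```bash
python3 nx.py
```

```text
tip [0.1559 0.0659] th,psi [0.904 0.252] F [-4.2 -4.2 11. ] pos [0.5891 0.0776 0.1105]
```

Call:
{"name": "inch_along", "arguments": {"moves": [[[-0.002,0,0,0,0,0],[-0.004,0,0,0,0,0],[-0.004,0,0,0,0,0]]]}}

```text
time_s: 16.25
position: [0.5891, 0.0776, 0.1104]
tool_rot: [[0.484, 0.01, 0.875], [0.004, -1.0, 0.009], [0.875, -0.001, -0.484]]
force: [-5.5, -4.0, 14.8]
width: 0.08
grip_force: 15.0
```

```bash
python3 nx.py; python3 - <<'E'
from h import *
c=shot('wrist','w6'); s=shot('scene','s6')
im=c['color'][310:385,235:325,::-1]; cv2.imwrite('pics/w6d.png',cv2.resize(im,None,fx=7,fy=7,interpolation=cv2.INTER_CUBIC))
E
```

```text
tip [0.1558 0.0658] th,psi [0.903 0.251] F [-5.5 -4.  14.8] pos [0.5891 0.0776 0.1104]
```

View pics/w6d.png

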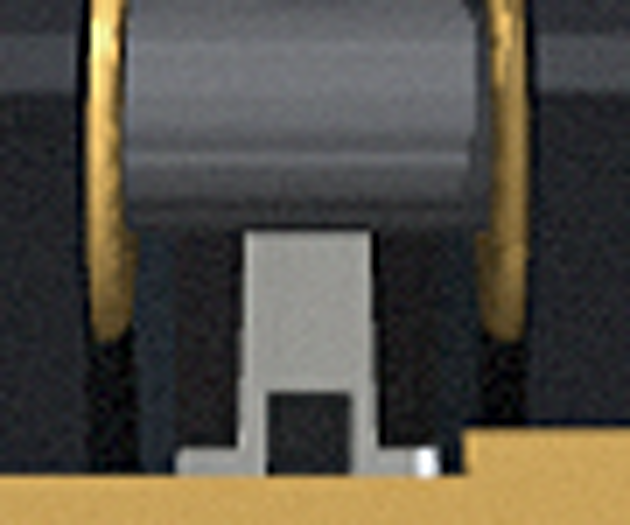

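The push met a hard stop at tip height ≈ 0.066 with the lid at ≈ 0.90 rad, so the collar is seated. I'll ease off, release and withdraw.

In the tool's units: 0.004 m / 0.5 = 0.008, 0.002 m / 0.5 = 0.004.

Call:
{"name": "inch_along", "arguments": {"moves": [[[0.004,0,0,0,0,0],[0.008,0,-0.0004,0,0,0],[0.008,0,-0.0004,0,0,0]]]}}

```text
time_s: 16.73
position: [0.589, 0.0776, 0.1106]
tool_rot: [[0.493, 0.011, 0.87], [0.005, -1.0, 0.009], [0.87, -0.0, -0.493]]
force: [-1.6, -3.2, 6.7]
width: 0.081
grip_force: 15.0
```

Call:
{"name": "inch_along", "arguments": {"moves": [[[0,0,0,0,0,0],[0,0,0,0,0,0],[0,0,0,0,0,0]]], "aperture": 0.26}}

```text
time_s: 17.1
position: [0.5878, 0.078, 0.1085]
tool_rot: [[0.497, 0.012, 0.868], [0.006, -1.0, 0.01], [0.868, 0.001, -0.497]]
force: [-0.6, 1.0, -0.3]
width: 0.26
grip_force: 0.0
```

Call:
{"name": "inch_along", "arguments": {"moves": [[[0,0,-0.02,0,0,0],[0,0,-0.06,0,0,0],[0,0,-0.12,0,0,0],[0,0,-0.2,0,0,0],[0,0,-0.28,0,0,0],[0,0,-0.28,0,0,0],[0,0,-0.28,0,0,0]]]}}

```text
time_s: 17.98
position: [0.4712, 0.0784, 0.1844]
tool_rot: [[0.501, 0.01, 0.865], [0.006, -1.0, 0.008], [0.865, 0.001, -0.501]]
force: [-0.3, 0.3, -0.1]
width: 0.261
grip_force: 0.0
```

```bash
python3 - <<'E'
from h import *
s=state();print(s['position'],s['qpos'].round(2) if hasattr(s['qpos'],'round') else s['qpos'],s['force'])
c=shot('wrist','w7'); b=shot('scene','s7')
im=np.hstack([c['color'][:,:,::-1][::1,60:460],cv2.resize(b['color'][100:310,120:320,::-1],(400,420))]); cv2.imwrite('pics/w7c.png',im)
E
```

```text
[0.47122339 0.07844923 0.18436306] [ 0.34  0.03  2.61  3.67  0.59 -1.85] [-0.31103194  0.31211072 -0.11545732]
```

View pics/w7c.png

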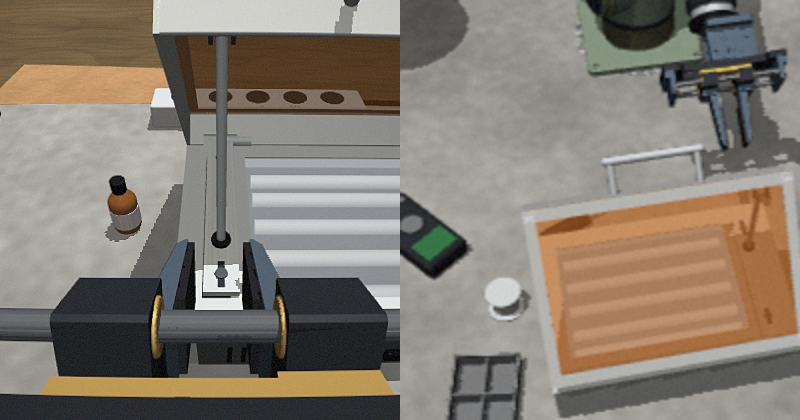

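The lid rests on the rod. The collar sits flat on the plate at (221,240), with no foot visible below it, and the gripper is clear. A numeric check of the collar, then I hand in.

In the tool's units: -0.02 m / 0.5 = -0.04.

Call:
{"name": "inch_along", "arguments": {"moves": [[[0,0,-0.04,0,0,0],[0,0,-0.04,0,0,0],[0,0,-0.04,0,0,0],[0,0,-0.04,0,0,0]]]}}

```text
time_s: 18.58
position: [0.4555, 0.0786, 0.1951]
tool_rot: [[0.504, 0.008, 0.863], [0.006, -1.0, 0.006], [0.863, 0.002, -0.504]]
force: [-0.5, 0.6, 0.4]
width: 0.261
grip_force: 0.0
```

```bash
python3 - <<'E'
from h import *
from rig import job_done
c=load('w7'); p=pt(c,281,243); b=load('s7'); d=shot('scene','s8')
m=np.abs(b['z_map'][180:300,180:330]-d['z_map'][180:300,180:330]); print('collar',p,'scene change',np.median(m),(m>.01).mean())
if p[2]<.096: print(job_done())
E
```

```text
collar [0.5673282  0.07697671 0.08650608] scene change 0.0026515126 0.023
the job is handed in; nothing more can be done
None
```

The lid now stands propped at about 0.90 rad with the rod's foot in the plate's hole and its collar on the plate; the arm is clear and I handed the job in at about 18.6 s, with no verdict returned.

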